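# Set out the pebble-painting kit on its holders

## Robot

A 7-joint arm with a two-finger parallel gripper is mounted at the origin on a cart in front of the work surface, level with it; the furniture and walls round the work are solid. World frame = base frame: x ahead of the robot, y to its left, z up, the work surface at z = 0. Lengths are in m, angles in rad, forces in N, time in s.
With the tool pointing down it reaches from about 0.4 to 0.85 m from the base axis. Payload 4.5 kg.
Tool frame: the origin (TCP) lies at the centre of the arm's flange, where the gripper is bolted on; the fingertips stand 166 mm ahead of it and the grasp point (between the pads) lies 147 mm ahead of it; z points along the fingers, y is the line along which they close (so a half turn about z gives the same grasp; the last joint's range is limited). The gripper opens to 88 mm and grips with 3 to 60 N. Pads are 18 mm wide; open, the fingers measure 123 mm over their backs; the gripper's body (75 mm by 187 mm) begins 45 mm behind the grasp point.
Start: joints at [-1.297, 0.689, -0.195, 1.565, 0.157, 0.902, -0.215], TCP at [0.148, 0.607, 0.405] pointing down, gripper open.
Joint ranges: [-3.01, 3.01], [-0.46, 2.08], [-1.47, 1.51], [0.13, 2.56], [-1, 4.14], [0.04, 2.09], [-2.66, 2.66]. Speed limits (rad/s): [2.57, 2.57, 3.14, 3.14, 3.14, 3.14, 3.14].

## Interface

Orientations are given as a unit quaternion [x, y, z, w].
In Python, from plant import * gives the robot as it stands.
- The arm moves only by the shell command python3 -m handwheel 'ROWS' [FORCE]. ROWS is JSON, one flat list of numbers, 7 for each row, row after row: the opening, from 0 (shut) to 1 (fully open), then the shift along the tool's x, y, z in units of 40 mm (1.0 is 40 mm), then the turn, a rotation vector about the tool's x, y, z in units of 6 degrees (1.0 is 6 degrees). In form: [jaw, dx, dy, dz, wx, wy, wz, jaw, dx, dy, dz, wx, wy, wz, ...]. A call has 1 to 12 rows; each row shifts and turns the commanded pose from where the row before left it, along the tool's axes as they then stand; what a row does not reach is not made up. A row lasts 1/12 s, in which the tool goes at most 41.7 mm and 7.16 degrees, less where a joint would pass 70% of its speed; a pose out of reach is approached as far as the arm can. A call is refused whole if a number of a shift passes 1 or a number of a turn 1, either way. A call with a gripper value outside its range is refused whole. The fingers move at their own pace and stop on an object; FORCE is the grip in N (left out, the last holds). Time passes only in rows, so rows that do not move let the fingers close. It gives the time, the measured TCP pose, the force, the opening and the grip force at its end, in the units of the state.
- sense(): the state, without advancing time (a new reading comes with each control period).
- snapshot(name): name is "scene" or "side" or "wrist"; returns (picture, depth): 480x640x3 uint8, blue, green, red; 480x640 float32, m along the optical axis (not along the pixel's ray), 0 where there is no reading.
- camera_model(name): a dict with "fx", "fy", "cx", "cy" (pixels), "extrinsics" (4x4, takes a point from camera to world coordinates). Camera axes: x right, y down, z forward; pixel columns grow to the right and rows downward; lengths in m; the calibration is good to about 2 mm. A picture is of the moment at which its call begins: read the wrist's pose just before it. camera_model takes no time and is no camera call; for the wrist camera it gives the pose at the moment of the call.
- sign_off(): hands the job in; it is judged then, once.
The state is a dict: "time": time; "q": joint angles; "joint_vel": joint speeds; "joint_efforts": joint torques, N m; "ee_pos": TCP position; "orientation": TCP orientation; "force": force on the tool from outside, world axes, zero at the start; "wrist_torque": the same for the moment, N m; "opening": finger opening in m; "grasp_force": force on a finger pad.
Only numpy, scipy, OpenCV 4.12 (cv2) and the standard library are available. Lean on these libraries where they do the work, as an engineer would, in place of code of your own. Each camera call takes 0.05 s, during which the arm holds its last target. There are 200 camera calls.

## Task

Set out the painting kit: stand the paint bottle upright in the round wooden cup, lay the paint tube flat in the low oblong tray, and lay each of the two grey pebbles on the wooden plate whose oval outline fits it, centred and lengthwise along the oval, the larger pebble in the larger oval. Leave the two ladybird pebbles where they lie.

Things in the scene. Friction and masses are not known exactly. Their poses are not given: they have to be found in the camera images.
- paint_bottle: (All things here stand on a fixed flat white craft board whose top is 15 mm above the table, z = 0.015.) White plastic paint bottle with a black cap, standing upright: 43 mm diameter up to 84 mm high, cap 30 mm diameter, 109 mm high over all, about 85 g. Origin at the centre of its underside, z up along its axis; its yaw is arbitrary. Grip the upper body about 70 mm above its underside.
- liner_tube: Blue and orange metal paint tube lying flat, 136 mm long (its y axis), 38 mm wide (x), 26 mm high at the cap and thinner towards the folded end, about 42 g. Origin at the centre of its underside. Either end may point either way in the tray. Grip it across its width at its middle, fingertips about 7 mm above its underside, so that they stay above the tray's rim.
- big_pebble: Larger plain grey pebble, a flat oval 49 mm long (its y axis), 28 mm wide (x), 14 mm thick, about 25 g. Origin at the centre of its underside. Grasp it across its width with the fingertips close to the surface it lies on.
- small_pebble: Smaller plain grey pebble, a flat oval 34 mm long (its y axis), 23 mm wide (x), 12 mm thick, about 14 g. Origin at the centre of its underside. Grasp it across its width with the fingertips close to the surface it lies on.
- bottle_cup: Fixed round cup of light wood, open at the top: outer diameter 74 mm, inner diameter 62 mm, rim 30 mm above its underside, inner floor 5 mm above its underside. Origin at the centre of its underside, z up.
- tube_tray: Fixed low oblong tray of light wood, 170 mm long (its y axis) and 70 mm wide (x) outside, 158 mm by 58 mm inside, rim 9 mm above its underside, inner floor 5 mm above its underside. Origin at the centre of its underside, z up.
- big_plate: Fixed flat plate of light wood, 84 mm (y) by 64 mm (x), 6 mm thick, with a dark oval outline in its middle 55 mm long (its y axis) and 34 mm wide (x): the place of the larger pebble. No rim. Origin at the centre of its underside.
- small_plate: Fixed flat plate of light wood, 84 mm (y) by 64 mm (x), 6 mm thick, with a dark oval outline in its middle 39 mm long (its y axis) and 28 mm wide (x): the place of the smaller pebble. No rim. Origin at the centre of its underside.
- ladybird_pink: Loose pebble painted as a pink ladybird with black spots, 34 mm long (y), 25 mm wide, 15 mm high; not to be moved. Origin at the centre of its underside.
- ladybird_yellow: Loose pebble painted as a yellow ladybird with black spots, 34 mm long (y), 27 mm wide, 16 mm high; not to be moved. Origin at the centre of its underside.

How it is judged:
At the end, for the whole second after the job is handed in: Bottle upright on the cup's floor, within 13 mm of centre; tube flat on the tray's floor, within 17 mm and 0.25 rad of the tray; larger pebble flat on the larger oval's plate and smaller on the smaller's, each within 12 mm of its centre and 0.3 rad of its length; all released and at rest (horizontal distance between paint_bottle and bottle_cup below 0.013 m and z of paint_bottle in the frame of bottle_cup between 0.003 and 0.009 m and angle between each of paint_bottle, big_pebble, small_pebble's own z axis and vertical below 0.2 rad and horizontal distance between big_pebble and big_plate below 0.012 m and z of big_pebble in the frame of big_plate between 0.004 and 0.009 m and horizontal distance between small_pebble and small_plate below 0.012 m and z of small_pebble in the frame of small_plate between 0.004 and 0.009 m and angle between the y axis of big_pebble and the y axis of big_plate, either way round below 0.3 rad and angle between the y axis of small_pebble and the y axis of small_plate, either way round below 0.3 rad and horizontal distance between liner_tube and tube_tray below 0.017 m and z of liner_tube in the frame of tube_tray between 0.003 and 0.009 m and angle between liner_tube's own z axis and vertical below 0.12 rad and angle between the y axis of liner_tube and the y axis of tube_tray, either way round below 0.25 rad and linear speed of each of paint_bottle, liner_tube, big_pebble, small_pebble below 0.01 m/s); the robot touches nothing.
It fails at once if A ladybird pebble was moved by more than 25 mm (distance of any of ladybird_pink, ladybird_yellow from where it was at the start of the episode above 0.025 m).
It also fails if it takes over 106 s, if anything falls off the work surface, if the arm or the gripper's body presses on something with over 40 N, if the wrist force passes 120 N, or if a joint passes its speed limit or range.

## Working session

There is one attempt and no reset: what is moved stays moved. The work goes in short steps, Python scripts to look and compute and a shell command to move; the robot and the scene stay as the last step left them, time stands still between calls to the robot, and variables do not carry over. Pictures are saved under pics/ and viewed, at most 14 in all, crops included, and the job is handed in when it is done.

```bash
mkdir -p pics; ls
python3 - <<'E'
from plant import *
import cv2,numpy as np
s=sense();print(s['time'],s['ee_pos'],s['orientation'],s['opening'])
for n in("scene","side"):
    p,d=snapshot(n);cv2.imwrite(f"pics/{n}0.png",p);np.save(f"pics/{n}0.npy",d)
    m=camera_model(n);print(n,m['fx'],m['fy'],m['cx'],m['cy'],np.round(m['extrinsics'],3).tolist())
E
```

```text
pics
0.0 [0.14839029 0.60679139 0.40390179] [ 1.19580675e-01  9.92824052e-01 -9.26896610e-04 -6.33518149e-05] 0.0883163887267351
scene 621.0263713921817 621.0263713921817 322.05099060607216 239.5241227289658 [[0.861, -0.178, 0.476, -0.044], [-0.507, -0.348, 0.788, -1.013], [0.025, -0.92, -0.39, 0.565], [0.0, 0.0, 0.0, 1.0]]
side 469.93228075763045 469.93228075763045 314.8138449603645 233.96108786943054 [[0.882, -0.19, 0.432, 0.19], [-0.471, -0.307, 0.827, -0.714], [-0.025, -0.932, -0.36, 0.385], [0.0, 0.0, 0.0, 1.0]]
```

View pics/scene0.png

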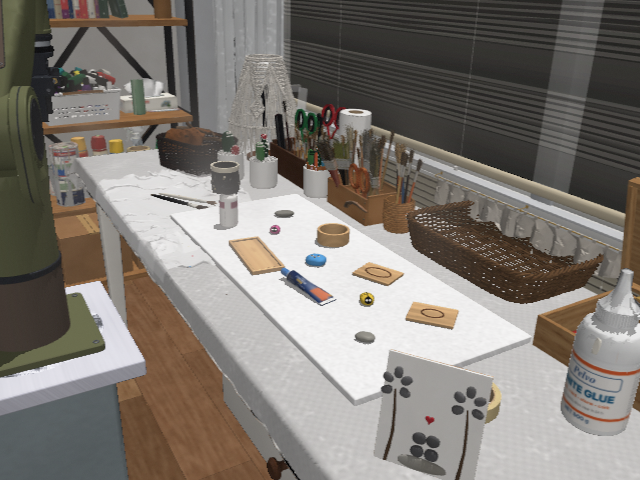

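View pics/side0.png

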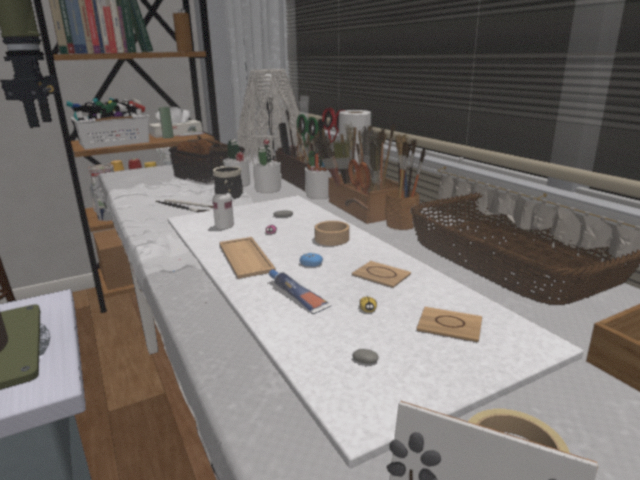

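```bash
cat > h.py <<'E'
from plant import *
import cv2,numpy as np
from scipy.spatial.transform import Rotation as R
def pt(m,u,v,z):
    E=np.array(m['extrinsics']);r=E[:3,:3]@[(u-m['cx'])/m['fx'],(v-m['cy'])/m['fy'],1]
    return E[:3,3]+r*(z-E[2,3])/r[2]
def ptd(m,d,u,v):
    E=np.array(m['extrinsics']);z=d[v,u];return E[:3,:3]@[(u-m['cx'])/m['fx']*z,(v-m['cy'])/m['fy']*z,z]+E[:3,3]
E
python3 - <<'E'
from h import *
np.set_printoptions(precision=3,suppress=True)
P={'side':dict(bottle=(223,212),farpeb=(283,213),pink=(271,229),cup=(332,233),tray=(246,257),tube=(298,290),blue=(311,259),pl1=(381,272),pl2=(450,323),yel=(368,303),nearpeb=(365,355)),
'scene':dict(bottle=(229,212),farpeb=(285,213),pink=(275,230),cup=(333,236),tray=(256,255),tube=(307,285),blue=(316,260),pl1=(378,273),pl2=(432,315),yel=(367,299),nearpeb=(365,337))}
for n in P:
    m=camera_model(n);d=np.load(f'pics/{n}0.npy')
    for k,(u,v) in P[n].items(): print(n,k,ptd(m,d,u,v),pt(m,u,v,.02))
m=camera_model('wrist');E=np.array(m['extrinsics']);print(E,m['fx'],m['cx'],m['cy']);s=sense()
T=np.eye(4);T[:3,:3]=R.from_quat(s['orientation']).as_matrix();T[:3,3]=s['ee_pos'];print(np.linalg.inv(T)@E)
E
```

```text
side bottle [0.472 0.265 0.058] [0.504 0.378 0.02 ]
side farpeb [0.618 0.267 0.028] [0.628 0.29  0.02 ]
side pink [0.55  0.18  0.029] [0.559 0.202 0.02 ]
side cup [0.631 0.055 0.044] [0.662 0.108 0.02 ]
side tray [0.454 0.077 0.023] [0.456 0.084 0.02 ]
side tube [ 0.473 -0.11   0.032] [ 0.483 -0.089  0.02 ]
side blue [ 0.547 -0.014  0.032] [0.559 0.011 0.02 ]
side pl1 [ 0.634 -0.111  0.024] [ 0.639 -0.103  0.02 ]
side pl2 [ 0.622 -0.293  0.023] [ 0.626 -0.29   0.02 ]
side yel [ 0.545 -0.2    0.032] [ 0.558 -0.183  0.02 ]
side nearpeb [ 0.472 -0.302  0.029] [ 0.479 -0.292  0.02 ]
scene bottle [0.47  0.263 0.053] [0.503 0.346 0.02 ]
scene farpeb [0.619 0.267 0.025] [0.624 0.278 0.02 ]
scene pink [0.548 0.18  0.024] [0.552 0.188 0.02 ]
scene cup [0.629 0.057 0.039] [0.654 0.096 0.02 ]
scene tray [0.458 0.09  0.015] [0.454 0.081 0.02 ]
scene tube [ 0.473 -0.105  0.029] [ 0.482 -0.09   0.02 ]
scene blue [ 0.547 -0.011  0.027] [0.554 0.001 0.02 ]
scene pl1 [ 0.634 -0.11   0.02 ] [ 0.634 -0.11   0.02 ]
scene pl2 [ 0.621 -0.293  0.02 ] [ 0.621 -0.293  0.02 ]
scene yel [ 0.545 -0.2    0.027] [ 0.552 -0.19   0.02 ]
scene nearpeb [ 0.47  -0.304  0.025] [ 0.475 -0.298  0.02 ]
[[ 0.237  0.929  0.283  0.076]
 [ 0.971 -0.226 -0.072  0.624]
 [-0.003  0.292 -0.957  0.383]
 [ 0.     0.     0.     1.   ]] 416.38548928379083 323.86865960772565 239.03501726637774
[[ 0.    -0.957 -0.291  0.075]
 [ 1.     0.    -0.001 -0.001]
 [ 0.001 -0.291  0.957  0.021]
 [ 0.     0.     0.     1.   ]]
```

```bash
python3 -m handwheel '[1,0,0,0,0,0,-0.76,1,0,0,0,0,0,-0.76,1,0,0,0,0,0,-0.76,1,-0.42,-0.62,0,0,0,0,1,-0.42,-0.62,0,0,0,0,1,-0.42,-0.62,0,0,0,0,1,-0.42,-0.62,0,0,0,0,1,-0.42,-0.62,0,0,0,0,1,-0.42,-0.62,0,0,0,0,1,-0.42,-0.62,0,0,0,0,1,-0.42,-0.62,0,0,0,0,1,-0.42,-0.62,0,0,0,0]'
python3 -m handwheel '[1,-0.42,-0.62,0,0,0,0,1,-0.42,-0.62,0,0,0,0,1,-0.42,-0.62,0,0,0,0,1,-0.42,-0.62,0,0,0,0,1,-0.42,-0.62,0,0,0,0,1,-0.42,-0.62,0,0,0,0,1,-0.42,-0.62,0,0,0,0,1,-0.42,-0.62,0,0,0,0,1,-0.42,-0.62,0,0,0,0,1,0,0,0,0,0,0,1,0,0,0,0,0,0]'
cat > w.py <<'E'
import sys
from h import *
n=sys.argv[1]
m=camera_model('wrist');p,d=snapshot('wrist');cv2.imwrite(f'pics/{n}.png',p)
np.savez(f'pics/{n}.npz',p=p,d=d,**{k:np.array(m[k]) for k in m if k in('fx','fy','cx','cy','extrinsics')})
s=sense();print(s['time'],s['ee_pos'],s['orientation'])
E
python3 w.py w1
```

```text
time: 1.1
ee_pos: [0.3, 0.3824, 0.4045]
orientation: [0.0, 1.0, -0.0, -0.0]
force: [0.6, -0.9, -0.5]
opening: 0.0884
grasp_force: 0.0
time: 2.02
ee_pos: [0.4511, 0.1587, 0.4044]
orientation: [0.003, 1.0, -0.0, -0.0]
force: [-1.5, -0.2, -0.1]
opening: 0.0881
grasp_force: 0.0
2.0667 [0.45031098 0.1602163  0.40450398] [ 1.12176143e-03  9.99999312e-01  1.43377886e-04 -3.13034378e-04]
```

View pics/w1.png

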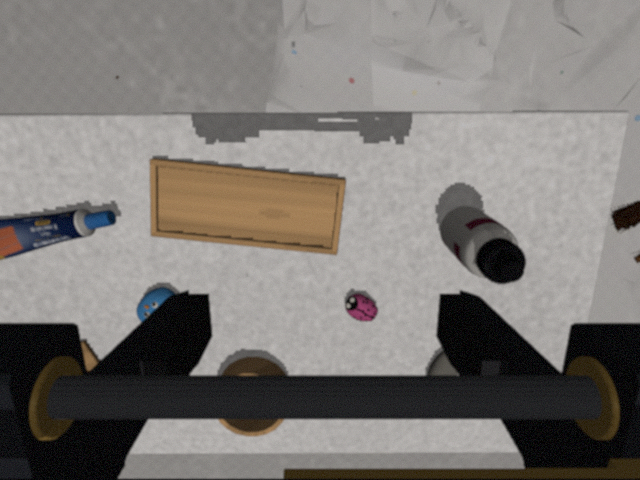

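Run:
```python
from h import *
H=np.zeros((12,12))
for n in('scene','side'):
    m=camera_model(n);d=np.load(f'pics/{n}0.npy');v,u=np.nonzero(d>0);z=d[v,u];E=np.array(m['extrinsics'])
    X=np.stack([(u-m['cx'])/m['fx']*z,(v-m['cy'])/m['fy']*z,z])
    W=E[:3,:3]@X+E[:3,3:];i=((W[0]-.4)/.05).astype(int);j=((W[1]+.45)/.075).astype(int)
    k=(W[0]>.4)&(W[1]>-.45)&(i<12)&(j<12)&(W[2]<.8);np.maximum.at(H,(i[k],j[k]),W[2,k])
print('rows x from .4 step .05; cols y from -.45 step .075');print((H*1000).astype(int))
```

```text
rows x from .4 step .05; cols y from -.45 step .075
[[ 19  19  19  19  20  21  28  28  28  20  20  20]
 [ 18  31  30  22  40  43  28  28  28 127  20  19]
 [ 28  19  19  34  24  38  38  20  32  20  21  19]
 [ 19  23  24  33  25  38  37  19  34  29  20  21]
 [ 19  24  25  24  25  25  49  49  20  33  20  20]
 [ 18  25  24  19  25  24  48  50  20  20  20  20]
 [ 62  18  18  19  19  20  19  19  19 197 198  20]
 [ 62  76  76  77  76  77  76 205 205 194 194 141]
 [ 61  76  74  73  30  71 120 206 212 210 207 138]
 [268  76  12  12  12  12 187 210 211 215 230 232]
 [271  76  12  14  13  13  77   6   6 215 230 232]
 [309 541 541 537 534 531 528 525 522 519 516 513]]
```

```bash
python3 -m handwheel '[1,-0.65,0,-0.1,0,0,0,1,-0.65,0,-0.1,0,0,0,1,-0.65,0,-0.1,0,0,0,1,-0.65,0,-0.1,0,0,0,1,-0.65,0,-0.1,0,0,0,1,-0.65,0,0,0,0,0,1,-0.65,0,0,0,0,0,1,-0.65,0,0,0,0,0,1,-0.65,0,0,0,0,0,1,-0.65,0,0,0,0,0,1,0,0,0,0,0,0,1,0,0,0,0,0,0]' | head -3
python3 w.py w2
python3 -m handwheel '[1,0,-0.8,0,0,0,0,1,0,-0.8,0,0,0,0,1,0,-0.8,0,0,0,0,1,0,-0.8,0,0,0,0,1,0,-0.8,0,0,0,0,1,0,-0.8,0,0,0,0,1,0,-0.8,0,0,0,0,1,0,-0.8,0,0,0,0,1,0,-0.8,0,0,0,0,1,0,-0.8,0,0,0,0,1,0,0,0,0,0,0,1,0,0,0,0,0,0]' | head -3
python3 w.py w3
python3 -m handwheel '[1,0.65,-0.1,0,0,0,0,1,0.65,-0.1,0,0,0,0,1,0.65,-0.1,0,0,0,0,1,0.65,-0.1,0,0,0,0,1,0.65,-0.1,0,0,0,0,1,0.65,-0.1,0,0,0,0,1,0.65,0,0,0,0,0,1,0.65,0,0,0,0,0,1,0.65,0,0,0,0,0,1,0.65,0,0,0,0,0,1,0,0,0,0,0,0,1,0,0,0,0,0,0]' | head -3
python3 w.py w4
python3 - <<'E'
import cv2,numpy as np
a=[cv2.imread(f'pics/w{i}.png') for i in(2,3,4)]
cv2.imwrite('pics/mo.png',cv2.resize(np.vstack([np.hstack([a[0],a[1]]),np.hstack([a[2],a[2]*0])]),(800,600)))
E
```

```text
time: 3.07
ee_pos: [0.7102, 0.1621, 0.4235]
orientation: [-0.0, 1.0, 0.0, -0.001]
3.1167 [0.70938452 0.16217754 0.42392533] [-7.54975205e-04  9.99999044e-01  4.66174180e-04 -1.06041521e-03]
time: 4.12
ee_pos: [0.7089, -0.1614, 0.4249]
orientation: [0.002, 1.0, -0.0, -0.0]
4.1667 [ 0.70931741 -0.15874673  0.42494459] [ 1.76656299e-04  9.99999656e-01  7.38204325e-04 -3.33766029e-04]
time: 5.17
ee_pos: [0.4491, -0.1815, 0.4253]
orientation: [-0.001, 1.0, 0.0, -0.0]
5.2167 [ 0.45036311 -0.1817051   0.42535497] [-1.12930463e-03  9.99999033e-01  2.23520971e-04  7.80458663e-04]
```

View pics/mo.png

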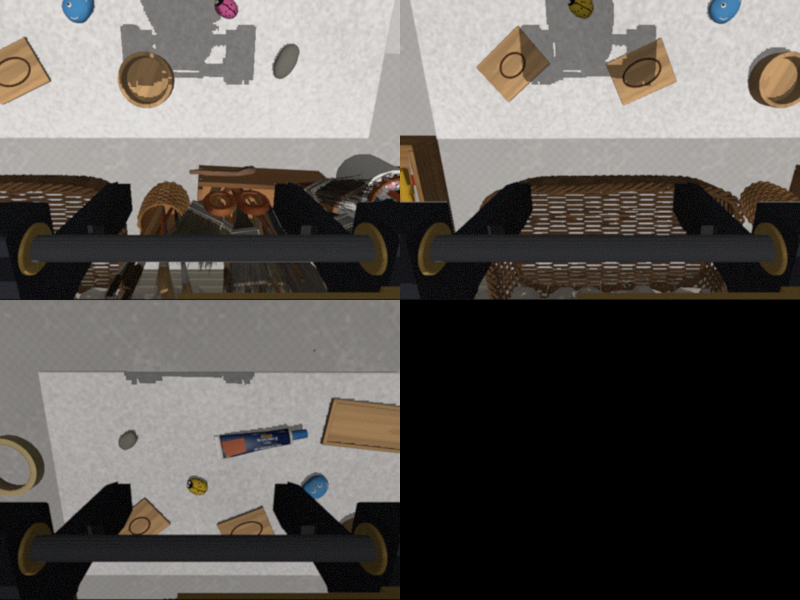

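```bash
cat > meas.py <<'E'
from h import *
np.set_printoptions(precision=4,suppress=True)
def cloud(n):
    f=np.load(f'pics/{n}.npz');d=f['d'];v,u=np.indices(d.shape);E=f['extrinsics']
    X=np.stack([(u-f['cx'])/f['fx']*d,(v-f['cy'])/f['fy']*d,d],-1)@E[:3,:3].T+E[:3,3];X[d==0]=9
    return X,f['p']
def obj(n,c,r,zlo,zhi):
    X,p=cloud(n);k=(np.hypot(X[...,0]-c[0],X[...,1]-c[1])<r)
    b=np.median(X[...,2][k&(X[...,2]<.02)]);k&=(X[...,2]>zlo)&(X[...,2]<zhi)
    cnt,lab,st,_=cv2.connectedComponentsWithStats(k.astype(np.uint8));i=1+np.argmax(st[1:,4]);P=X[lab==i]
    q=(P[:,:2]*1e4).astype(np.float32);(c0,(w,h),a)=cv2.minAreaRect(q)
    if w>h: a+=90
    # a = direction (deg, in world x->y) of long axis after fix: width dir=a, long dir=a+90
    pc=np.linalg.svd(q-q.mean(0),full_matrices=False)[2][0];e=np.degrees(np.arctan2(pc[1],pc[0]))%180
    print(n,c,'board',round(float(b),4),'ctr',np.array(c0)/1e4,'mean',P[:,:2].mean(0),'size',round(max(w,h)/10,1),round(min(w,h)/10,1),'longdir',round((a+90)%180,1),'pca',round(e,1),'ztop',round(float(np.percentile(P[:,2],95)),4),len(P))
    return P
if __name__=='__main__':
    obj('w2',(.62,.27),.05,.0185,.04)
    obj('w4',(.47,-.30),.05,.0185,.04)
    obj('w1',(.47,.263),.06,.06,.108)
    obj('w1',(.47,.263),.06,.11,.14)
    obj('w2',(.63,.055),.06,.035,.06)
    obj('w1',(.456,.08),.12,.0175,.03)
    obj('w4',(.473,-.106),.1,.0185,.06)
    obj('w3',(.634,-.11),.065,.0175,.03)
    obj('w3',(.622,-.293),.065,.0175,.03)
    obj('w2',(.55,.18),.04,.0185,.05)
    obj('w4',(.545,-.2),.04,.0185,.05)
    obj('w1',(.547,-.012),.04,.0185,.05)
E
python3 meas.py
```

```text
w2 (0.62, 0.27) board 0.0143 ctr [0.6231 0.2765] mean [0.6229 0.2753] size 49.1 28.0 longdir 155.1 pca 154.0 ztop 0.0287 1576
w4 (0.47, -0.3) board 0.0147 ctr [ 0.4768 -0.297 ] mean [ 0.4757 -0.296 ] size 32.9 22.8 longdir 128.0 pca 133.7 ztop 0.0274 681
w1 (0.47, 0.263) board 0.0144 ctr [0.4747 0.2782] mean [0.4698 0.2733] size 43.0 32.2 longdir 142.9 pca 139.6 ztop 0.1053 2147
w1 (0.47, 0.263) board 0.0144 ctr [0.4778 0.2818] mean [0.4767 0.2807] size 28.7 25.7 longdir 140.6 pca 137.4 ztop 0.1236 993
w2 (0.63, 0.055) board 0.0149 ctr [0.644  0.0775] mean [0.6414 0.0721] size 73.0 58.4 longdir 147.6 pca 147.6 ztop 0.0456 1560
w1 (0.456, 0.08) board 0.0146 ctr [0.4572 0.0877] mean [0.4563 0.0869] size 170.0 70.5 longdir 83.6 pca 83.6 ztop 0.024 14859
w4 (0.473, -0.106) board 0.0144 ctr [ 0.4752 -0.0911] mean [ 0.4751 -0.0981] size 125.4 37.8 longdir 101.5 pca 102.5 ztop 0.0381 3727
w3 (0.634, -0.11) board 0.0146 ctr [ 0.6376 -0.1078] mean [ 0.6366 -0.1078] size 84.1 64.1 longdir 113.8 pca 113.9 ztop 0.0218 7087
w3 (0.622, -0.293) board 0.0148 ctr [ 0.6268 -0.2893] mean [ 0.6258 -0.2887] size 84.0 63.7 longdir 129.8 pca 130.0 ztop 0.022 7269
w2 (0.55, 0.18) board 0.0144 ctr [0.5584 0.1919] mean [0.5581 0.1916] size 30.8 21.7 longdir 90.0 pca 73.2 ztop 0.0296 962
w4 (0.545, -0.2) board 0.0146 ctr [ 0.5528 -0.1921] mean [ 0.5501 -0.1915] size 33.4 26.6 longdir 66.8 pca 67.0 ztop 0.0309 725
w1 (0.547, -0.012) board 0.0148 ctr [ 0.5451 -0.006 ] mean [ 0.5438 -0.0038] size 41.5 16.6 longdir 127.4 pca 128.2 ztop 0.0344 628
```

```bash
cat > m2.py <<'E'
from meas import *
P=obj('w4',(.475,-.092),.1,.0175,.06)
P=obj('w2',(.646,.08),.05,.038,.06)
q=P[:,:2]; 
from scipy.optimize import least_squares
h=cv2.convexHull((q*1e4).astype(np.float32))[:,0]/1e4
for r in(.037,): print('cup fit',least_squares(lambda c:np.hypot(*(h-c[:2]).T)-c[2],[.645,.077,.037]).x)
P=obj('w1',(.477,.281),.04,.119,.14)
allp=[]
for n in('w1','w2'):
    X,_=cloud(n);allp.append(X.reshape(-1,3))
for n in('scene','side'):
    m=camera_model(n);d=np.load(f'pics/{n}0.npy');v,u=np.nonzero(d>0);z=d[v,u];E=np.array(m['extrinsics'])
    allp.append((E[:3,:3]@np.stack([(u-m['cx'])/m['fx']*z,(v-m['cy'])/m['fy']*z,z])+E[:3,3:]).T)
A=np.vstack(allp);A=A[(A[:,2]>.05)&(A[:,2]<.3)&(A[:,0]>.55)&(A[:,0]<.9)&(A[:,1]>.1)&(A[:,1]<.5)]
for y in np.arange(.1,.5,.025):
    k=(A[:,1]>=y)&(A[:,1]<y+.025)
    if k.any(): print(round(y,3),'xmin(2%%) %.3f zmax %.3f'%(np.percentile(A[k,0],2),A[k,2].max()))
E
python3 m2.py
```

```text
w4 (0.475, -0.092) board 0.0144 ctr [ 0.4781 -0.0952] mean [ 0.4758 -0.1012] size 134.4 37.8 longdir 99.4 pca 102.8 ztop 0.038 3950
w2 (0.646, 0.08) board 0.0154 ctr [0.6481 0.084 ] mean [0.6469 0.083 ] size 73.3 72.7 longdir 24.6 pca 102.4 ztop 0.0456 2048
cup fit [0.6481 0.0839 0.0366]
w1 (0.477, 0.281) board 0.0144 ctr [0.4786 0.2828] mean [0.4781 0.2823] size 16.4 15.8 longdir 115.8 pca 47.0 ztop 0.1239 481
0.1 xmin(2%) 0.699 zmax 0.300
0.125 xmin(2%) 0.785 zmax 0.211
0.15 xmin(2%) 0.781 zmax 0.211
0.175 xmin(2%) 0.776 zmax 0.213
0.2 xmin(2%) 0.699 zmax 0.300
0.225 xmin(2%) 0.784 zmax 0.210
0.25 xmin(2%) 0.788 zmax 0.215
0.275 xmin(2%) 0.741 zmax 0.211
0.3 xmin(2%) 0.732 zmax 0.209
0.325 xmin(2%) 0.791 zmax 0.228
0.35 xmin(2%) 0.806 zmax 0.230
0.375 xmin(2%) 0.767 zmax 0.231
0.4 xmin(2%) 0.761 zmax 0.232
0.425 xmin(2%) 0.761 zmax 0.232
0.45 xmin(2%) 0.778 zmax 0.163
0.475 xmin(2%) 0.552 zmax 0.217
```

```bash
cat > go.py <<'E'
import sys
from h import *
x,y,z,a=map(float,sys.argv[1:5])
s=sense();M=R.from_quat(s['orientation']).as_matrix();c=np.degrees(np.arctan2(M[1,1],M[0,1]))
w=-((a-c+180)%360-180)
t=np.radians(a);Y=np.array([np.cos(t),np.sin(t),0]);X=np.array([-Y[1],Y[0],0])
D=np.array([x,y,z])-s['ee_pos'];print('t',round(s['time'],1),'pos',np.round(s['ee_pos'],4),'ydir',round(c,1),'tilt',np.round(M[:2,2],3),'open',round(s['opening'],4),'grip',round(s['grasp_force'],1),'F',np.round(s['force'],1),'q7',round(s['q'][6],2))
print('turn units',round(w/6,2),'shift units',np.round([D@X/.04,D@Y/.04,-D[2]/.04],2))
E
python3 go.py .4765 -.2967 .26 41
```

```text
t 5.2 pos [ 0.4504 -0.1817  0.4254] ydir 90.1 tilt [0.002 0.   ] open 0.0882 grip 0.0 F [ 0.2  0.3 -0.9] q7 1.57
turn units 8.19 shift units [-2.6  -1.39  4.13]
```

```bash
python3 -m handwheel '[0.7,0,0,0.4,0,0,0.91,0.7,0,0,0.4,0,0,0.91,0.7,0,0,0.4,0,0,0.91,0.7,0,0,0.4,0,0,0.91,0.7,0,0,0.4,0,0,0.91,0.7,0,0,0.4,0,0,0.91,0.7,0,0,0.4,0,0,0.91,0.7,0,0,0.4,0,0,0.91,0.7,0,0,0.4,0,0,0.91,0.7,-0.65,-0.35,0.2,0,0,0,0.7,-0.65,-0.35,0.2,0,0,0,0.7,-0.65,-0.35,0.13,0,0,0]' | head -3
python3 -m handwheel '[0.7,-0.65,-0.34,0,0,0,0,0.7,0,0,0,0,0,0,0.7,0,0,0,0,0,0]'|head -3;  python3 go.py .4765 -.2967 .183 41;python3 w.py w5; python3 -c "
from meas import *
obj('w5',(.4765,-.2967),.04,.0185,.03)"
```

```text
time: 6.22
ee_pos: [0.4715, -0.2692, 0.2584]
orientation: [0.414, 0.91, 0.001, 0.0]
time: 6.47
ee_pos: [0.4773, -0.2993, 0.2591]
orientation: [0.417, 0.909, 0.0, 0.001]
t 6.5 pos [ 0.4773 -0.2993  0.2591] ydir 40.7 tilt [ 0.002 -0.   ] open 0.0616 grip 0.0 F [0.5 0.5 0.5] q7 1.04
turn units -0.04 shift units [0.06 0.03 1.9 ]
6.5167 [ 0.47715387 -0.29764789  0.25914603] [4.15711963e-01 9.09495957e-01 7.34849639e-04 3.58287333e-04]
w5 (0.4765, -0.2967) board 0.0145 ctr [ 0.4765 -0.2969] mean [ 0.4755 -0.2959] size 33.5 22.2 longdir 130.1 pca 133.3 ztop 0.0272 1977
```

```bash
python3 -m handwheel '[0.7,0.02,0.01,0.5,0,0,0,0.7,0.02,0.01,0.5,0,0,0,0.7,0,0,0.45,0,0,0,0.7,0,0,0.25,0,0,0,0.7,0,0,0.19,0,0,0,0.7,0,0,0,0,0,0,0.2,0,0,0,0,0,0,0.2,0,0,0,0,0,0,0.2,0,0,0,0,0,0,0.2,0,0,0,0,0,0,0.2,0,0,0,0,0,0,0.2,0,0,0,0,0,0]' 15
python3 go.py .4765 -.2967 .183 41
```

```text
time: 7.52
ee_pos: [0.4755, -0.297, 0.1843]
orientation: [0.416, 0.909, 0.0, 0.0]
force: [0.5, 0.2, -0.3]
opening: 0.0239
grasp_force: 0.1
t 7.5 pos [ 0.4755 -0.297   0.1843] ydir 40.8 tilt [ 0.001 -0.   ] open 0.0239 grip 0.1 F [ 0.5  0.2 -0.3] q7 1.02
turn units -0.03 shift units [-0.01  0.02  0.03]
```

```bash
python3 -m handwheel '[0.1,0,0,0,0,0,0,0.1,0,0,0,0,0,0,0.1,0,0,0,0,0,0,0.1,0,0,-0.3,0,0,0,0.1,0,0,-0.5,0,0,0,0.1,0,0,-0.5,0,0,0,0.1,0,0,-0.5,0,0,0,0.1,0,0,0,0,0,0]' 15 | tail -3
python3 go.py .6265 -.2890 .26 39.9
```

```text
force: [0.4, 0.1, -0.6]
opening: 0.0209
grasp_force: 15.0
t 8.2 pos [ 0.4764 -0.2976  0.2597] ydir 40.8 tilt [ 0.005 -0.003] open 0.0209 grip 15.0 F [ 0.4  0.1 -0.6] q7 1.03
turn units 0.15 shift units [-2.24  3.02 -0.01]
```

```bash
python3 -m handwheel '[0.1,-0.28,0.38,0,0,0,0.05,0.1,-0.28,0.38,0,0,0,0.05,0.1,-0.28,0.38,0,0,0,0.05,0.1,-0.28,0.38,0,0,0,0,0.1,-0.28,0.38,0,0,0,0,0.1,-0.28,0.38,0,0,0,0,0.1,-0.28,0.38,0,0,0,0,0.1,-0.28,0.36,0,0,0,0,0.1,0,0,0,0,0,0,0.1,0,0,0,0,0,0]' | tail -2
python3 go.py .6265 -.2890 .191 39.9
```

```text
opening: 0.0212
grasp_force: 15.0
t 9.0 pos [ 0.6256 -0.2869  0.2552] ydir 40.0 tilt [-0.001  0.001] open 0.0212 grip 15.0 F [-0.   0.2 -0.7] q7 0.97
turn units 0.01 shift units [-0.05 -0.02  1.61]
```

```bash
python3 -m handwheel '[0.1,-0.03,-0.02,0.4,0,0,0,0.1,0,0,0.4,0,0,0,0.1,0,0,0.4,0,0,0,0.1,0,0,0.2,0,0,0,0.1,0,0,0,0,0,0,0.1,0,0,0,0,0,0]' | tail -3
python3 go.py .6265 -.2890 .191 39.9
```

```text
force: [0.5, -0.2, -0.3]
opening: 0.021
grasp_force: 15.0
t 9.5 pos [ 0.6251 -0.2891  0.199 ] ydir 39.9 tilt [-0.002  0.001] open 0.021 grip 15.0 F [ 0.5 -0.2 -0.3] q7 0.96
turn units -0.0 shift units [-0.02  0.03  0.2 ]
```

```bash
python3 -m handwheel '[0.1,0,0.02,0.1,0,0,0,0.1,0,0,0.08,0,0,0,0.1,0,0,0.03,0,0,0,0.1,0,0,0,0,0,0]' | tail -4
python3 go.py .6265 -.2890 .191 39.9
python3 -m handwheel '[0.5,0,0,0,0,0,0,0.5,0,0,0,0,0,0,0.5,0,0,0,0,0,0,0.5,0,0,-0.2,0,0,0,0.5,0,0,-0.5,0,0,0,0.5,0,0,-0.6,0,0,0,0.6,0,0,-0.6,0,0,0,0.6,0,0,-0.6,0,0,0,0.6,0,0,0,0,0,0]' | tail -3
python3 w.py w6; python3 -c "
from meas import *
obj('w6',(.6265,-.2890),.04,.0235,.05)"; python3 go.py .4746 -.0960 .26 12.8
```

```text
orientation: [0.423, 0.906, 0.0, -0.0]
force: [-0.1, -0.1, -0.9]
opening: 0.0211
grasp_force: 15.0
t 9.8 pos [ 0.6263 -0.2884  0.1915] ydir 39.9 tilt [-0.  0.] open 0.0211 grip 15.0 F [-0.1 -0.1 -0.9] q7 0.96
turn units 0.0 shift units [-0.01 -0.01  0.01]
force: [1.1, -0.0, 0.4]
opening: 0.0529
grasp_force: 0.0
10.65 [ 0.62741458 -0.28900096  0.29518583] [4.23528505e-01 9.05876624e-01 2.26484817e-04 3.33115358e-03]
w6 (0.6265, -0.289) board 0.0194 ctr [ 0.6264 -0.2899] mean [ 0.6255 -0.2887] size 33.2 22.6 longdir 129.1 pca 133.8 ztop 0.0333 1559
t 10.7 pos [ 0.6274 -0.289   0.2952] ydir 39.9 tilt [ 0.006 -0.002] open 0.053 grip 0.0 F [ 0.2  0.6 -0.3] q7 0.97
turn units 4.51 shift units [ 5.55 -2.66  0.88]
```

```bash
python3 -m handwheel '[0.8,0,0,0,0,0,0.9,0.8,0,0,0,0,0,0.9,0.8,0,0,0,0,0,0.9,0.8,0,0,0,0,0,0.9,0.8,0,0,0,0,0,0.91,0.8,0.62,-0.3,0.1,0,0,0,0.8,0.62,-0.3,0.1,0,0,0,0.8,0.62,-0.3,0.1,0,0,0,0.8,0.62,-0.3,0.1,0,0,0,0.8,0.62,-0.3,0.1,0,0,0,0.8,0.62,-0.3,0.1,0,0,0,0.8,0.62,-0.3,0.1,0,0,0]' | head -2
python3 -m handwheel '[0.8,0.62,-0.3,0.1,0,0,0,0.8,0.58,-0.25,0.1,0,0,0,0.8,0,0,0,0,0,0,0.8,0,0,0,0,0,0]' | head -2
python3 w.py w7; python3 -c "
from meas import *
P=obj('w7',(.475,-.096),.08,.0175,.05);q=P[:,:2]
for a in(99,101,102,103,104,105):
    t=np.radians(a);p=q@[np.cos(t),np.sin(t)];r=q@[-np.sin(t),np.cos(t)];c=[(p.max()+p.min())/2,(r.max()+r.min())/2];print(a,np.ptp(p),np.ptp(r),c[0]*np.cos(t)-c[1]*np.sin(t),c[0]*np.sin(t)+c[1]*np.cos(t))"; python3 go.py .4746 -.0960 .188 12.8
```

```text
time: 11.65
ee_pos: [0.5045, -0.1369, 0.2629]
time: 11.98
ee_pos: [0.4729, -0.0948, 0.255]
12.0333 [ 0.47389657 -0.09597499  0.2552129 ] [ 6.23357240e-01  7.81937163e-01 -1.51866292e-04 -3.60558815e-05]
w7 (0.475, -0.096) board 0.0145 ctr [ 0.4751 -0.0947] mean [ 0.4754 -0.0945] size 135.0 37.6 longdir 102.1 pca 101.5 ztop 0.0385 11271
99 0.13574117297179317 0.038037867319874685 0.47803192990135557 -0.09455406187537473
101 0.1353154654886179 0.0376264763158235 0.4761427017793029 -0.0946426256926972
102 0.13504877214714928 0.037622538262600425 0.4751868632739198 -0.09473532018926183
103 0.1348949498902906 0.03772527139926102 0.47418305764706536 -0.0948995849882086
104 0.13475667832154548 0.0378356801399547 0.4731817176494569 -0.09509358556678198
105 0.13471613244465908 0.037992537952002414 0.47223371620719906 -0.09538193445372663
t 12.0 pos [ 0.4739 -0.096   0.2552] ydir 12.9 tilt [-0. -0.] open 0.0705 grip 0.0 F [ 0.1 -0.9  1.5] q7 0.42
turn units 0.01 shift units [-0.    0.02  1.68]
```

View pics/w7.png

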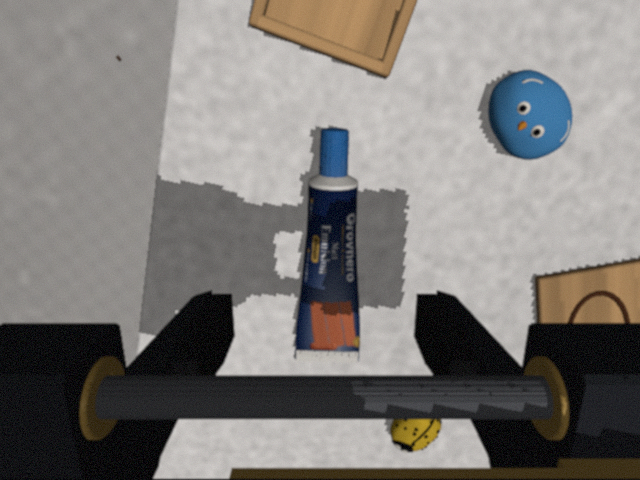

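```bash
python3 -m handwheel '[0.8,0.03,0.03,0.45,0,0,0.07,0.8,0,0,0.45,0,0,0.06,0.8,0,0,0.4,0,0,0,0.8,0,0,0.25,0,0,0,0.8,0,0,0.12,0,0,0,0.8,0,0,0,0,0,0,0.1,0,0,0,0,0,0,0.1,0,0,0,0,0,0,0.1,0,0,0,0,0,0,0.1,0,0,0,0,0,0,0.1,0,0,0,0,0,0,0.1,0,0,0,0,0,0]' 15|tail -3
python3 -m handwheel '[0.1,0,0,0,0,0,0,0.1,0,0,0,0,0,0,0.1,0,0,0,0,0,0]' 15|tail -3
python3 go.py .475 -.0947 .188 12.5
```

```text
force: [-1.0, 0.7, -0.6]
opening: 0.0329
grasp_force: 0.2
force: [0.4, 0.0, 4.1]
opening: 0.0292
grasp_force: 15.0
t 13.3 pos [ 0.4748 -0.0945  0.1889] ydir 12.1 tilt [ 0.001 -0.   ] open 0.0292 grip 15.0 F [0.4 0.  4.1] q7 0.42
turn units -0.07 shift units [-0.01  0.    0.02]
```

```bash
python3 -m handwheel '[0.1,0,0,-0.2,0,0,0,0.1,0,0,-0.4,0,0,0,0.1,0,0,-0.5,0,0,0,0.1,0,0,-0.5,0,0,0.2,0.1,0,0,0,0,0,0.7,0.1,0,0,0,0,0,0.7,0.1,0,0,0,0,0,0.7,0.1,0,0,0,0,0,0.7,0.1,0,0,0,0,0,0,0.1,0,0,0,0,0,0]' |tail -3
python3 go.py .4570 .0875 .26 -6.4
```

```text
force: [-0.1, -0.4, 0.2]
opening: 0.029
grasp_force: 14.9
t 14.1 pos [ 0.4745 -0.0945  0.2529] ydir -5.8 tilt [-0.  0.] open 0.029 grip 14.9 F [-0.1 -0.4  0.2] q7 0.25
turn units 0.1 shift units [ 4.47 -0.94 -0.18]
```

```bash
python3 -m handwheel '[0.1,0.5,-0.1,-0.02,0,0,0.1,0.1,0.5,-0.1,-0.02,0,0,0,0.1,0.5,-0.1,-0.02,0,0,0,0.1,0.5,-0.1,-0.02,0,0,0,0.1,0.5,-0.1,0,0,0,0,0.1,0.5,-0.1,0,0,0,0,0.1,0.5,-0.1,0,0,0,0,0.1,0.5,-0.1,0,0,0,0,0.1,0.47,-0.14,0,0,0,0,0.1,0,0,0,0,0,0,0.1,0,0,0,0,0,0]' |tail -2
python3 go.py .4570 .0875 .194 -6.4;python3 w.py w8
```

```text
opening: 0.0292
grasp_force: 14.9
t 15.0 pos [0.4572 0.0882 0.2559] ydir -6.3 tilt [-0.  0.] open 0.0292 grip 14.9 F [-0.1 -0.7 -0.6] q7 0.0
turn units 0.01 shift units [-0.02 -0.    1.55]
15.0833 [0.45740331 0.08695185 0.25597068] [ 7.45850391e-01  6.66113461e-01 -1.50093859e-04  1.70787248e-04]
```

View pics/w8.png

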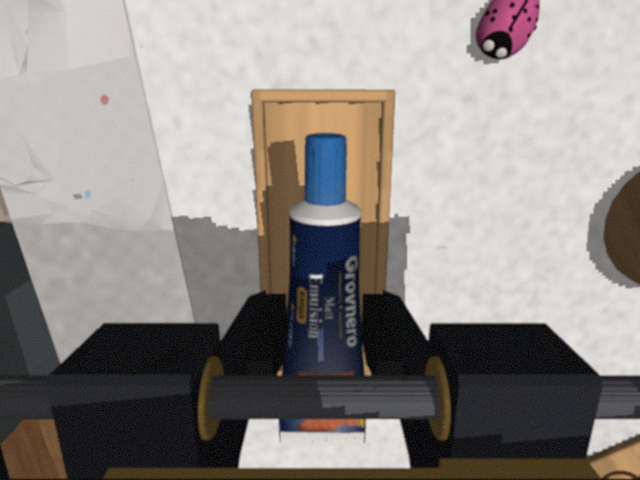

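```bash
python3 -m handwheel '[0.1,0,0,0.4,0,0,0,0.1,0,0,0.4,0,0,0,0.1,0,0,0.35,0,0,0,0.1,0,0,0.2,0,0,0,0.1,0,0,0.12,0,0,0,0.1,0,0,0.06,0,0,0,0.1,0,0,0,0,0,0]' |tail -4
python3 go.py .4570 .0875 .194 -6.4
```

```text
orientation: [0.747, 0.665, -0.0, -0.0]
force: [-0.0, -0.1, 0.2]
opening: 0.0294
grasp_force: 14.9
t 15.7 pos [0.4575 0.0868 0.1946] ydir -6.6 tilt [-0. -0.] open 0.0294 grip 14.9 F [-0.  -0.1  0.2] q7 0.02
turn units -0.03 shift units [ 0.02 -0.01  0.01]
```

```bash
python3 -m handwheel '[0.5,0,0,0,0,0,0,0.5,0,0,0,0,0,0,0.5,0,0,0,0,0,0,0.5,0,0,-0.2,0,0,0,0.5,0,0,-0.5,0,0,0,0.5,0,0,-0.6,0,0,0,0.8,0,0,-0.6,0,0,0,1,0,0,-0.6,0,0,-0.95,1,0,0,-0.4,0,0,-0.95,1,0,0,-0.1,0,0,-0.95,1,0,0,0,0,0,-0.95,1,0,0,0,0,0,-0.95]' |tail -3
python3 -m handwheel '[1,0,0,0,0,0,-0.95,1,0,0,0,0,0,-0.95,1,0,0,0,0,0,-0.95,1,0,0,0,0,0,-0.95,1,0,0,0,0,0,-0.95,1,0,0,0,0,0,-0.95,1,0,0,0,0,0,-0.95,1,0,0,0,0,0,-0.95,1,0,0,0,0,0,-0.95,1,0,0,0,0,0,0]' |tail -3
python3 w.py w9; python3 -c "
from meas import *
obj('w9',(.457,.0875),.1,.0285,.06)
obj('w9',(.457,.0875),.1,.0225,.06)"
python3 go.py .478 .2822 .36 75
```

```text
force: [0.0, -0.1, -0.3]
opening: 0.0821
grasp_force: 0.0
force: [-0.2, -0.1, -0.1]
opening: 0.0881
grasp_force: 0.0
17.55 [0.45725916 0.0871762  0.31533583] [1.46496616e-01 9.89211134e-01 2.93954930e-05 2.68936786e-04]
w9 (0.457, 0.0875) board 0.0146 ctr [0.4615 0.0993] mean [0.4574 0.0967] size 106.2 32.8 longdir 79.2 pca 83.7 ztop 0.0436 5761
w9 (0.457, 0.0875) board 0.0146 ctr [0.4579 0.0858] mean [0.4557 0.0809] size 134.5 38.2 longdir 82.7 pca 83.8 ztop 0.0431 7905
t 17.6 pos [0.4573 0.0872 0.3153] ydir 73.2 tilt [ 0.001 -0.   ] open 0.0878 grip 0.0 F [-0.2  0.4  0.3] q7 0.8
turn units -0.31 shift units [ 0.76  4.84 -1.12]
```

View pics/w9.png

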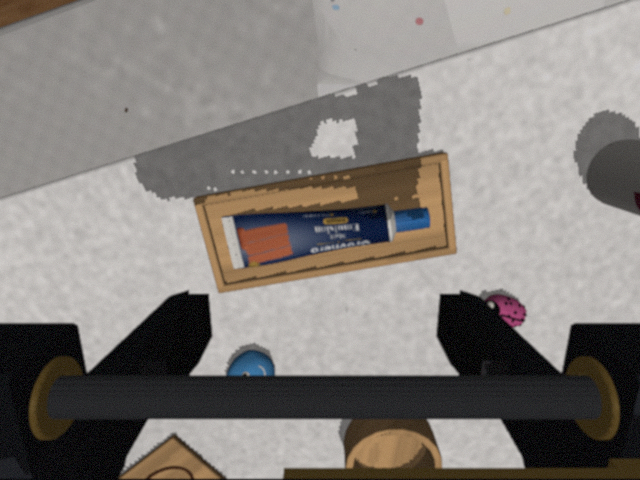

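```bash
python3 -m handwheel '[1,0.11,0.6,-0.06,0,0,0,1,0.11,0.6,-0.06,0,0,0,1,0.11,0.6,-0.06,0,0,0,1,0.11,0.6,-0.06,0,0,0,1,0.11,0.6,-0.06,0,0,0,1,0.12,0.6,-0.06,0,0,0,1,0.12,0.6,-0.06,0,0,0,1,0.12,0.6,-0.06,0,0,0,1,0,0,0,0,0,0,1,0,0,0,0,0,0]' |tail -2
python3 go.py .478 .2822 .232 73; python3 w.py w10; python3 -c "
from meas import *
obj('w10',(.478,.282),.04,.110,.14)
obj('w10',(.478,.282),.04,.121,.14)"
```

```text
opening: 0.0884
grasp_force: 0.0
t 18.4 pos [0.4773 0.2832 0.3342] ydir 73.3 tilt [0.    0.001] open 0.0884 grip 0.0 F [ 0.1 -0.2  0.1] q7 0.56
turn units 0.05 shift units [-0.02 -0.02  2.56]
18.4333 [0.47748063 0.28151449 0.33402143] [ 1.46083912e-01  9.89272086e-01 -4.79019390e-04 -2.82055238e-05]
w10 (0.478, 0.282) board 0.0145 ctr [0.4783 0.2833] mean [0.476  0.2841] size 28.3 28.1 longdir 131.9 pca 78.2 ztop 0.1237 1762
w10 (0.478, 0.282) board 0.0145 ctr [0.4784 0.2835] mean [0.4781 0.2837] size 15.7 15.6 longdir 127.7 pca 77.5 ztop 0.124 776
```

```bash
python3 -m handwheel '[1,-0.02,0.02,0.5,0,0,0,1,0,0.01,0.5,0,0,0,1,0,0,0.5,0,0,0,1,0,0,0.5,0,0,0,1,0,0,0.35,0,0,0,1,0,0,0.2,0,0,0,1,0,0,0,0,0,0,0.3,0,0,0,0,0,0,0.3,0,0,0,0,0,0,0.3,0,0,0,0,0,0,0.3,0,0,0,0,0,0,0.3,0,0,0,0,0,0]' 20|tail -3
python3 -m handwheel '[0.3,0,0,0,0,0,0,0.3,0,0,0,0,0,0,0.3,0,0,0,0,0,0,0.3,0,0,0,0,0,0]' 20|tail -3
python3 go.py .6481 .0839 .32 73
```

```text
force: [-0.5, -0.6, 0.3]
opening: 0.057
grasp_force: 0.0
force: [0.7, 0.1, 2.0]
opening: 0.0413
grasp_force: 20.0
t 19.8 pos [0.4791 0.2828 0.2321] ydir 73.3 tilt [0. 0.] open 0.0413 grip 20.0 F [0.7 0.1 2. ] q7 0.54
turn units 0.04 shift units [-5.49 -3.52 -2.2 ]
```

```bash
python3 -m handwheel '[0.3,0,0,-0.3,0,0,0,0.3,0,0,-0.5,0,0,0,0.3,0,0,-0.5,0,0,0,0.3,0,0,-0.5,0,0,0,0.3,-0.3,-0.2,-0.4,0,0,0,0.3,-0.45,-0.3,0,0,0,0,0.3,-0.5,-0.32,0,0,0,0,0.3,-0.5,-0.32,0,0,0,0,0.3,-0.5,-0.32,0,0,0,0,0.3,-0.5,-0.32,0,0,0,0,0.3,-0.5,-0.32,0,0,0,0,0.3,-0.5,-0.32,0,0,0,0]' |tail -2
python3 -m handwheel '[0.3,-0.5,-0.32,0,0,0,0,0.3,-0.5,-0.32,0,0,0,0,0.3,-0.5,-0.32,0,0,0,0,0.3,-0.2,-0.14,0,0,0,0,0.3,0,0,0,0,0,0,0.3,0,0,0,0,0,0]' |tail -2
python3 go.py .6481 .0839 .240 73
```

```text
opening: 0.0415
grasp_force: 20.0
opening: 0.0416
grasp_force: 20.0
t 21.3 pos [0.6466 0.0855 0.32  ] ydir 73.2 tilt [-0.001  0.001] open 0.0416 grip 20.0 F [-0.6  1.6 -0.6] q7 0.94
turn units 0.04 shift units [-0.05 -0.03  2.  ]
```

```bash
python3 -m handwheel '[0.3,-0.04,-0.03,0.4,0,0,0,0.3,0,0,0.4,0,0,0,0.3,0,0,0.4,0,0,0,0.3,0,0,0.4,0,0,0,0.3,0,0,0.25,0,0,0,0.3,0,0,0.13,0,0,0,0.3,0,0,0.07,0,0,0,0.3,0,0,0,0,0,0]' |tail -4
python3 go.py .6481 .0839 .237 73
```

```text
orientation: [0.145, 0.989, 0.0, -0.0]
force: [0.5, -0.7, -0.8]
opening: 0.0412
grasp_force: 20.0
t 21.9 pos [0.6481 0.0842 0.2379] ydir 73.3 tilt [-0.     0.001] open 0.0412 grip 20.0 F [ 0.5 -0.7 -0.8] q7 0.93
turn units 0.05 shift units [-0.   -0.01  0.02]
```

```bash
python3 -m handwheel '[0.3,0,0,0.02,0,0,0,0.6,0,0,0,0,0,0,0.7,0,0,0,0,0,0,0.8,0,0,0,0,0,0,0.9,0,0,0,0,0,0,0.9,0,0,0,0,0,0,0.9,0,0,-0.5,0,0,0,0.9,0,0,-0.6,0,0,0,0.9,0,0,-0.6,0,0,0,0.9,0,0,-0.6,0,0,0.5,0.9,0,0,-0.6,0,0,0.95,0.9,0,0,0,0,0,0]' |tail -4
python3 go.py .623 .2762 .33 64.5; python3 w.py w11
```

```text
orientation: [0.222, 0.975, 0.002, 0.004]
force: [0.9, -0.3, 0.2]
opening: 0.0793
grasp_force: 0.0
t 22.9 pos [0.65   0.0838 0.3584] ydir 64.3 tilt [0.009 0.002] open 0.0793 grip 0.0 F [ 0.9 -0.3  0.2] q7 0.84
turn units -0.03 shift units [2.68 4.05 0.71]
22.9833 [0.64926346 0.08362744 0.35595556] [0.22020575 0.97544899 0.00108352 0.00274102]
```

```bash
python3 -m handwheel '[0.7,0.38,0.58,0.05,0,0,0,0.7,0.38,0.58,0.05,0,0,0,0.7,0.38,0.58,0.1,0,0,0,0.7,0.38,0.58,0.1,0,0,0,0.7,0.38,0.58,0.1,0,0,0,0.7,0.38,0.58,0.1,0,0,0,0.7,0.4,0.57,0.15,0,0,0,0.7,0,0,0,0,0,0,0.7,0,0,0,0,0,0]' |tail -2
python3 go.py .623 .2762 .183 64.5; python3 w.py w12; python3 -c "
from meas import *
obj('w12',(.623,.2765),.04,.0185,.04)
obj('w11',(.648,.084),.04,.115,.14)"
```

```text
opening: 0.0615
grasp_force: 0.0
t 23.7 pos [0.6196 0.2782 0.3252] ydir 64.9 tilt [-0.003  0.   ] open 0.0615 grip 0.0 F [ 0.3 -0.2  0. ] q7 0.58
turn units 0.06 shift units [-0.1  -0.01  3.55]
23.7833 [0.62056492 0.2758626  0.32567484] [ 2.19118647e-01  9.75697352e-01 -9.68223726e-04 -8.70571588e-04]
w12 (0.623, 0.2765) board 0.0145 ctr [0.6227 0.2771] mean [0.6211 0.2777] size 49.1 27.5 longdir 154.0 pca 153.7 ztop 0.0288 2181
w11 (0.648, 0.084) board 0.0187 ctr [0.6478 0.0844] mean [0.6458 0.0854] size 28.1 27.9 longdir 33.8 pca 65.1 ztop 0.1287 1518
```

View pics/w12.png

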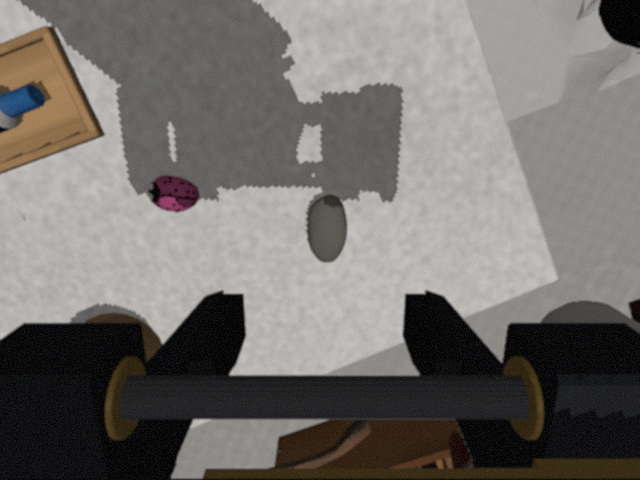

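```bash
python3 -m handwheel '[0.7,-0.06,0.02,0.6,0,0,0.06,0.7,0,0,0.6,0,0,0,0.7,0,0,0.6,0,0,0,0.7,0,0,0.6,0,0,0,0.7,0,0,0.5,0,0,0,0.7,0,0,0.4,0,0,0,0.7,0,0,0.2,0,0,0,0.7,0,0,0.04,0,0,0,0.7,0,0,0,0,0,0,0.2,0,0,0,0,0,0,0.2,0,0,0,0,0,0,0.2,0,0,0,0,0,0]' 15|tail -4
python3 -m handwheel '[0.1,0,0,0,0,0,0,0.1,0,0,0,0,0,0,0.1,0,0,0,0,0,0,0.1,0,0,0,0,0,0,0.1,0,0,0,0,0,0]' 15|tail -3
python3 go.py .6227 .2771 .183 64.2
```

```text
orientation: [0.223, 0.975, 0.001, 0.001]
force: [0.1, -0.1, 0.4]
opening: 0.0438
grasp_force: 0.0
force: [-0.7, -0.7, 2.7]
opening: 0.0265
grasp_force: 15.0
t 25.2 pos [0.6238 0.2756 0.186 ] ydir 64.2 tilt [0.001 0.   ] open 0.0265 grip 15.0 F [-0.7 -0.7  2.7] q7 0.56
turn units 0.0 shift units [0.04 0.02 0.07]
```

```bash
python3 -m handwheel '[0.1,0,0,-0.2,0,0,0,0.1,0,0,-0.5,0,0,0,0.1,0,0,-0.6,0,0,0,0.1,0,0,-0.6,0,0,0.95,0.1,0,0,-0.6,0,0,0.95,0.1,0,0,-0.6,0,0,0.95,0.1,0,0,-0.6,0,0,0.95,0.1,0,0,-0.4,0,0,0.95,0.1,0,0,0,0,0,0.95,0.1,0,0,0,0,0,0.95,0.1,0,0,0,0,0,0,0.1,0,0,0,0,0,0]' |tail -2
python3 go.py .6372 -.1078 .35 24
```

```text
opening: 0.0265
grasp_force: 15.0
t 26.2 pos [0.6234 0.2756 0.3496] ydir 24.5 tilt [-0. -0.] open 0.0265 grip 15.0 F [-0.2 -0.3 -0.4] q7 0.04
turn units 0.08 shift units [-8.9  -3.58 -0.01]
```

```bash
python3 -m handwheel '[0.1,-0.4,-0.16,0,0,0,0.08,0.1,-0.65,-0.26,0,0,0,0,0.1,-0.65,-0.26,0,0,0,0,0.1,-0.65,-0.26,0,0,0,0,0.1,-0.65,-0.26,0,0,0,0,0.1,-0.65,-0.26,0,0,0,0,0.1,-0.65,-0.26,0,0,0,0,0.1,-0.65,-0.26,0,0,0,0,0.1,-0.65,-0.26,0,0,0,0,0.1,-0.65,-0.26,0,0,0,0,0.1,-0.65,-0.26,0,0,0,0,0.1,-0.65,-0.26,0,0,0,0]' |tail -2
python3 -m handwheel '[0.1,-0.65,-0.26,0,0,0,0,0.1,-0.65,-0.26,0,0,0,0,0.1,-0.6,-0.24,0,0,0,0,0.1,0,0,0,0,0,0,0.1,0,0,0,0,0,0]' |tail -2
python3 go.py .6372 -.1078 .20 24;python3 w.py w13
```

```text
opening: 0.0264
grasp_force: 15.0
opening: 0.0265
grasp_force: 15.0
t 27.6 pos [ 0.637  -0.1351  0.3493] ydir 23.6 tilt [-0.001 -0.001] open 0.0265 grip 15.0 F [-0.2  1.1 -0.4] q7 0.6
turn units -0.07 shift units [0.62 0.28 3.73]
27.6667 [ 0.63743411 -0.13258315  0.34923088] [ 5.46390155e-01  8.37530623e-01 -3.00315386e-05 -5.03180869e-04]
```

View pics/w13.png

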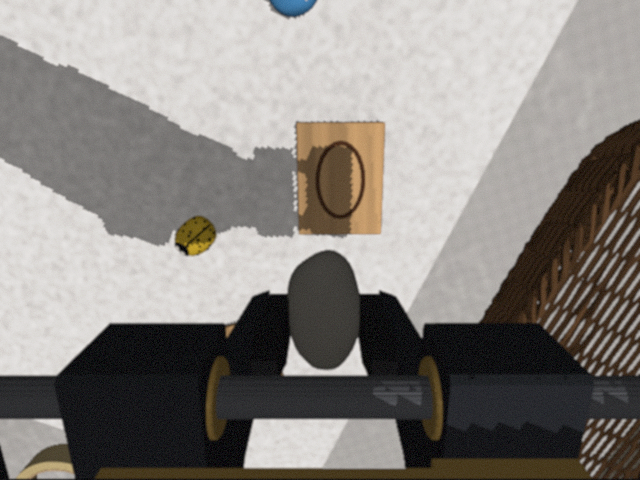

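```bash
python3 -m handwheel '[0.1,0.3,0.13,0.2,0,0,0,0.1,0.29,0.13,0.4,0,0,0,0.1,0,0,0.6,0,0,0,0.1,0,0,0.6,0,0,0,0.1,0,0,0.6,0,0,0,0.1,0,0,0.6,0,0,0,0.1,0,0,0.4,0,0,0,0.1,0,0,0.2,0,0,0,0.1,0,0,0,0,0,0,0.1,0,0,0,0,0,0]' |tail -4
python3 go.py .6372 -.1078 .1925 24
```

```text
orientation: [0.545, 0.838, 0.0, -0.0]
force: [-0.1, 0.1, 0.3]
opening: 0.0263
grasp_force: 15.0
t 28.5 pos [ 0.6383 -0.1041  0.2055] ydir 23.9 tilt [-0.     0.001] open 0.0263 grip 15.0 F [-0.1  0.1  0.3] q7 0.57
turn units -0.01 shift units [-0.07 -0.06  0.32]
```

```bash
python3 -m handwheel '[0.1,-0.05,-0.05,0.15,0,0,0,0.1,0,0,0.1,0,0,0,0.1,0,0,0.05,0,0,0,0.1,0,0,0,0,0,0]' |tail -4
python3 go.py .6372 -.1078 .1925 24
```

```text
orientation: [0.546, 0.838, 0.0, -0.0]
force: [-0.7, 0.1, -0.9]
opening: 0.0259
grasp_force: 15.0
t 28.8 pos [ 0.637  -0.1083  0.1934] ydir 23.8 tilt [-0.  0.] open 0.0259 grip 15.0 F [-0.7  0.1 -0.9] q7 0.57
turn units -0.03 shift units [0.01 0.01 0.02]
```

```bash
python3 -m handwheel '[0.1,0,0,0.02,0,0,0,0.5,0,0,0,0,0,0,0.5,0,0,0,0,0,0,0.5,0,0,0,0,0,0,0.5,0,0,-0.2,0,0,0,0.5,0,0,-0.5,0,0,0,0.5,0,0,-0.6,0,0,0,0.6,0,0,-0.6,0,0,0,0.6,0,0,-0.6,0,0,0,0.6,0,0,-0.6,0,0,0,0.6,0,0,0,0,0,0]' | tail -3
python3 w.py w14
python3 - <<'E'
from meas import *
obj('w14',(.637,-.108),.04,.0245,.05)
for n in('scene','side'):
    p,d=snapshot(n);cv2.imwrite(f'pics/{n}1.png',p)
p=cv2.imread('pics/scene1.png')[180:360,150:470];cv2.imwrite('pics/f.png',cv2.resize(p,(800,450)))
E
```

```text
force: [1.7, 0.1, 0.1]
opening: 0.053
grasp_force: 0.0
29.8 [ 0.63808556 -0.10853785  0.32009361] [0.5460158  0.83776888 0.0013853  0.00284972]
w14 (0.637, -0.108) board 0.0193 ctr [ 0.6362 -0.1077] mean [ 0.6357 -0.1062] size 48.5 27.4 longdir 114.1 pca 114.9 ztop 0.0348 2348
```

View pics/f.png

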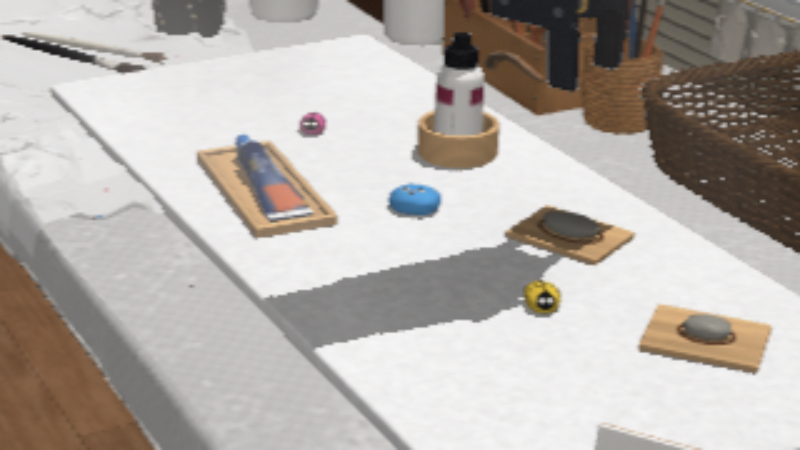

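All four items are in place: the bottle is in the cup at (460,110), the tube in the tray at (270,180), and the pebbles on their ovals at (570,225) and (707,328). The ladybirds haven't moved and the arm is clear of everything.

```bash
python3 -c "
from plant import *
print(sign_off())"
```

```text
the job is handed in; nothing more can be done
None
```

The kit is set out and handed in after about 30 s of robot time; in the last pictures the bottle stands in the cup, the tube lies flat in the tray, both pebbles sit centred and lengthwise on their ovals, and the ladybirds were left where they lay. The judge's verdict was not shown.

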